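Hang a second glaze test tile on an occupied hook

ROBOT

A 6-joint arm with a two-finger parallel gripper is mounted at the origin on a cart in front of the work surface, level with it; the furniture and walls round the work are solid. World frame = base frame: x ahead of the robot, y to its left, z up, the work surface at z = 0. Lengths are in m, angles in degrees, forces in N, time in s.
With the tool pointing down it reaches from about 0.35 to 0.875 m from the base axis. Payload 4.2 kg.
Tool frame: the origin (TCP) lies on the front face of the gripper's body, between the roots of the fingers; the fingertips stand finger_overhang ahead of it and the grasp point (between the pads) lies 51 mm ahead of it (finger_overhang is the distance from the TCP to the fingertips, in m); z points along the fingers, y is the line along which they close (so a half turn about z gives the same grasp; the last joint's range is limited). The gripper opens to 87 mm and grips with 3 to 60 N. Pads are 19 mm wide; open, the fingers measure 117 mm over their backs; the gripper's body (75 mm by 190 mm) begins 51 mm behind the grasp point.
Start: joints at [-62.132, 22.042, 0.453, 0, -68.411, -14.817], TCP at [0.141, -0.609, 0.292] pointing down, gripper open.
Joint ranges: [-179.83, 179.83], [-69.29, 118.12], [-61.27, 80.66], [-181.25, 117.63], [-171.15, -9.14], [-177.46, 177.46]. Speed limits (degrees/s): [159.86, 159.86, 180, 180, 180, 180].

INTERFACE

Orientations are given as a 3x3 rotation matrix whose columns are the frame's x, y, z axes.
In Python, from station import sense, capture, camera_model, finish_job, finger_overhang gives the robot as it stands. The module is installed in compiled form; this text tells all that it offers.
- The arm moves only by the tool jog_arm, never from a script. Its argument "rows" is a list that holds one entry, the list of rows, each a list of 4 numbers: the shift along the tool's x, y, z in m, then the turn about the tool's z in rad. A call has 1 to 20 rows; each row shifts and turns the commanded pose from where the row before left it, along the tool's axes as they then stand; what a row does not reach is not made up. A row lasts 1/8 s, in which the tool goes at most 62.5 mm and 10.7 degrees, less where a joint would pass 70% of its speed; a pose out of reach is approached as far as the arm can. A call is refused whole if a number of a shift passes 0.0625 or a number of a turn 0.188, either way. A call with a gripper value outside its range is refused whole. "claw" is the opening, from 0 (shut) to 1 (fully open), set as the call begins (left out, the last holds). The fingers move at their own pace and stop on an object; the grip force is fixed at half the most. Time passes only in rows, so rows that do not move let the fingers close. It gives the time, the measured TCP pose, the force, the opening and the grip force at its end, in the units of the state.
- sense(): the state, without advancing time (a new reading comes with each control period).
- capture(name): name is "side" or "top"; returns the picture (384x512x3 uint8, red, green, blue); there is no depth.
- camera_model(name): a dict with "fovy" (degrees; the focal length in pixels is half the picture's height over the tangent of half this angle, whatever the lens; pixels are square), "cx", "cy" (the principal point, pixels), "eye" and "rotation" of the camera in the world. Camera axes: x right, y down, z forward; pixel columns grow to the right and rows downward; lengths in m; the calibration is good to about 2 mm. A picture is of the moment at which its call begins. camera_model takes no time and is no camera call.
- finish_job(): hands the job in; it is judged then, once.
The state is a dict: "time_s": time; "joints": joint angles; "joint_velocities": joint speeds; "effort": joint torques, N m; "tcp_pos": TCP position; "ee_rot": TCP orientation; "wrist_force": force on the tool from outside, world axes, zero at the start; "moment": the same for the moment, N m; "gripper_width": opening from 0.0 (shut) to 1.0 (fully open); "gripper_force": force on a finger pad.
Only numpy, scipy, OpenCV 4.12 (cv2) and the standard library are available. Lean on these libraries where they do the work, as an engineer would, in place of code of your own. Each camera call takes 0.05 s, during which the arm holds its last target. There are 200 camera calls.

TASK

Take the blue-glazed test tile out of the wooden holder and hang it by its hole on the hook, in front of the white-glazed tile that already hangs there. Then, with the blue tile, gently push both back along the hook until you feel the sprung stop collar behind the white tile push back for a moment; how far back the collar is clamped is not known. Ease off and let go, leaving the two hanging together; the tiles are brittle, so never press hard, do not knock the white tile off, and leave the other things where they are.

Things in the scene. Friction and masses are not known exactly. Their poses are not given: they have to be found in the camera images.
- blue_tile_hole (a point): Tile to hang: terracotta, lower part glazed blue, 52 wide (y), 90 tall (z), 9 mm thick (x), 0.09 kg, round 24 mm hole right through along x (both faces alike). Point: centre of the hole, mid-thickness, 20 mm below the top edge, 70 above the lower. Stands upright in one of the holder's slots, its side edges free to be pinched level with the hole.
- hung_tile_hole (a point): Tile already on the hook: lower part glazed white, 42 wide, 80 tall, 9 mm thick, 0.06 kg; point: centre of its 24 mm hole, mid-thickness, 20 mm below the top edge; axes as for the blue tile. Hangs loose and slides along the rod with little friction.
- hung_tile: The same white-glazed tile; origin at the middle of its lower edge, half-way through its thickness, 60 mm below its hole centre.
- blue_tile: The same blue-glazed tile; origin at the middle of its lower edge, half-way through its thickness, 70 mm below its hole centre.
- hook_stand: Fixed stand, z up: wooden foot 170 (x) x 100 x 16 mm, origin at the centre of its underside. A post at x = +56 mm carries a level rod towards -x, roughly to the robot, ending in an upturned tip. A hanging tile's hole centre is 132 mm above the origin. Nothing on it is higher than 170 mm.
- hook_rod (a point): Point on the axis of the hook's rod, at x = -100 mm, 140 mm above the stand's origin, axes as the stand's. Rod: steel, round, 8 mm thick, level along x. Behind the white tile a collar 26 mm across with a rubber face rides on it, backed by a spring and a clamped ring: its face stands unmeasured somewhere from x = +15 to -45 mm on the stand, gives 0.3 mm per newton and is solid after 6 mm.
- hook_tip (a point): Top of the hook's upturned tip, at x = -140 mm, 152 mm above the stand's origin, axes as the stand's. The tip spans x = -144 to -132 mm and rises 8 mm above the rod's top, so with the rod it is 16 mm tall (136 to 152 mm): a 24 mm hole passes over it when the hole's centre is 144 mm above the stand's origin.
- tile_holder: Fixed wooden block 104 x 78 x 36 mm, origin at the centre of its underside, z up, with two slots 10.8 mm wide running along its y, at x = -27.5 and +27.5 mm, their floors 12 mm high. One holds the blue tile, the other the green one.
- green_tile: Bystander: green-glazed tile of the same size as the blue one, in the holder's other slot; origin at the middle of its lower edge.
- ring_cutter_1: Bystander: loose metal ring cutter, 67 mm across, 22 mm tall, lying on the worktop; origin at the centre of its underside.
- ring_cutter_2: Bystander: loose metal ring cutter, 47 mm across, 18 mm tall, lying on the worktop; origin at the centre of its underside.
- wood_stamp: Bystander: loose turned wooden stamp, 33 mm across, 62 mm tall, standing on the worktop; origin at the centre of its underside.
Mind the look-alikes: they are no part of the job. What is shaped like the blue_tile but turquoise is not meant.

How it is judged:
By the outcome, as a careful person would: the job done as asked, in the order asked, and still so for the second after the job is handed in, with the robot touching nothing.
It also fails if it takes over 61 s, if anything falls off the work surface, if the arm or the gripper's body presses on something with over 40 N, if the wrist force passes 120 N, or if a joint passes its speed limit or range.

## Working session

There is one attempt and no reset: what is moved stays moved. The work goes in short steps, Python scripts to look and compute and a tool call to move; the robot and the scene stay as the last step left them, time stands still between calls to the robot, and variables do not carry over. Pictures are saved under pics/ and viewed, at most 10 in all, crops included, and the job is handed in when it is done.

Besides the shell and the picture viewer there is one more tool, called by a JSON object that holds its "name" and its "arguments". jog_arm: Moves the arm, as the interface text tells. Its arguments: {"type":"object","properties":{"rows":{"type":"array"},"claw":{"type":"number"}},"required":["rows"]}

```bash
mkdir -p pics
python3 - <<'E'
from station import *
import cv2,numpy as np
for n in("side","top"):
    im=capture(n); np.save(n+".npy",im); cv2.imwrite(f"pics/{n}0.png",im[:,:,::-1]); print(n,camera_model(n))
s=sense(); print(s, finger_overhang() if callable(finger_overhang) else finger_overhang)
E
```

```text
side {'fovy': 42.05441939896605, 'cx': 266.0415344064422, 'cy': 192.40307497022425, 'eye': array([0.58672777, 0.98664968, 0.70596054]), 'rotation': array([[-0.99752913,  0.05559667, -0.04294937],
       [ 0.06714193,  0.57449844, -0.81574721],
       [-0.02067848, -0.8166153 , -0.57681179]])}
top {'fovy': 53.02773887268686, 'cx': 249.50710125233223, 'cy': 191.61099272742248, 'eye': array([0.33860317, 0.10421066, 0.93765421]), 'rotation': array([[ 0.02711505, -0.9785339 ,  0.20429433],
       [-0.99961899, -0.02548711,  0.01059604],
       [-0.00516172, -0.2045038 , -0.97885216]])}
{'time_s': 0.1, 'joints': array([-6.21292248e+01,  2.20879673e+01,  3.86197082e-01, -2.66534346e-02,
       -6.84112822e+01, -1.48154879e+01]), 'joint_velocities': array([ 0.01938849, -0.05767739,  0.17756317, -0.00724384,  0.02012784,
       -0.07849184]), 'effort': array([-3.48111735e-04, -3.91688919e+01,  1.87936395e+01,  4.23192635e+00,
        1.34857156e-02, -7.19247237e-05]), 'tcp_pos': array([ 0.14110349, -0.60844158,  0.29123877]), 'ee_rot': array([[-9.74191269e-01, -2.25723461e-01, -5.40000757e-04],
       [-2.25724090e-01,  9.74189328e-01,  1.94643949e-03],
       [ 8.67059173e-05,  2.01809554e-03, -9.99997960e-01]]), 'wrist_force': array([-0.31230209,  0.81112655,  0.58740144]), 'moment': array([ 0.01166321, -0.00470969,  0.00905169]), 'gripper_force': 0.0, 'gripper_width': 1.0012466913314753} 0.0697
```

View pics/side0.png

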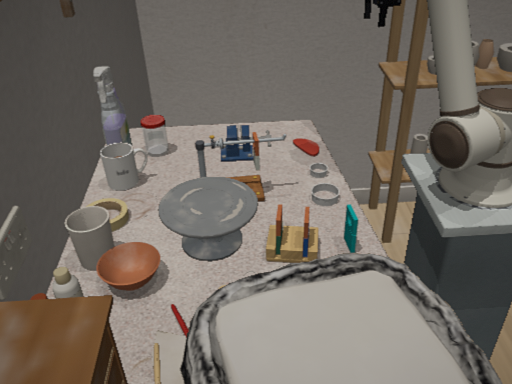

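View pics/top0.png

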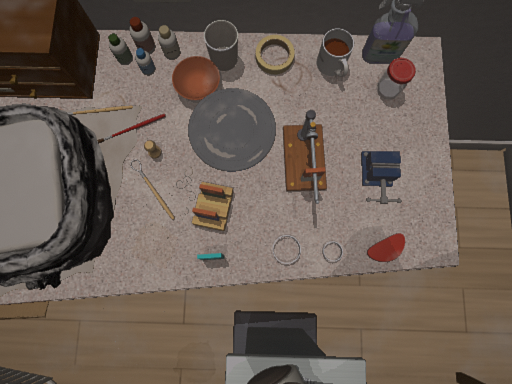

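Candidates: the upright tile at side (306,230) / top (206,213), which looks blue. The tile at side (279,225) / top (211,190) looks green, and the standing piece at side (351,228) / top (210,257) is the turquoise look-alike. I'll check with one close crop.

Run:
```python
import cv2,numpy as np
s=np.load("side.npy")[:,:,::-1];t=np.load("top.npy")[:,:,::-1]
a=cv2.resize(s[195:270,255:375],(800,500)[:2] if 0 else (480,300),interpolation=cv2.INTER_CUBIC)
b=cv2.resize(t[175:250,180:255],(300,300),interpolation=cv2.INTER_CUBIC)
c=cv2.resize(s[115:190,190:310],(480,300),interpolation=cv2.INTER_CUBIC)
d=cv2.resize(t[105:220,275:350],(196,300),interpolation=cv2.INTER_CUBIC)
d=cv2.copyMakeBorder(d,0,0,0,104,0)
cv2.imwrite("pics/crop1.png",np.vstack([np.hstack([a,b]),np.hstack([c,d])]))
```

```text
(no output)
```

View pics/crop1.png

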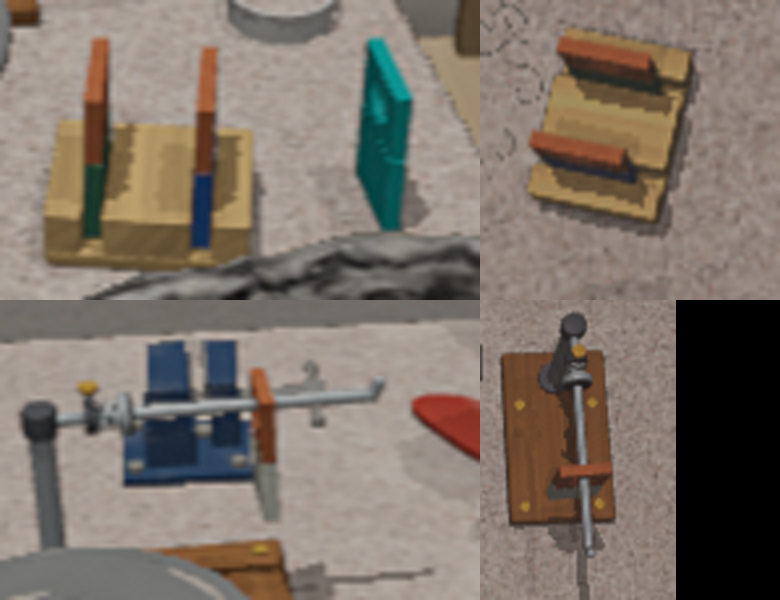

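The crop shows the blue glaze on the tile nearer the robot (side 306,230, top 206,213). The green tile is behind it and the turquoise one stands outside the holder. The white tile hangs mid-rod, with the collar well behind it. Next I measure.

```bash
cat > h.py <<'E'
import numpy as np,cv2
from station import camera_model
def ray(n,p):
    m=camera_model(n);f=192/np.tan(np.radians(m["fovy"]/2))
    return m["eye"],m["rotation"]@np.array([(p[0]-m["cx"])/f,(p[1]-m["cy"])/f,1])
def onz(n,p,z):
    e,d=ray(n,p);return e+d*(z-e[2])/d[2]
def tri(ps,pt):
    (e1,d1),(e2,d2)=ray("side",ps),ray("top",pt)
    s=np.linalg.lstsq(np.c_[d1,-d2],e2-e1,rcond=None)[0]
    a,b=e1+d1*s[0],e2+d2*s[1];return (a+b)/2,np.linalg.norm(a-b)
def proj(n,P):
    m=camera_model(n);f=192/np.tan(np.radians(m["fovy"]/2))
    c=m["rotation"].T@(np.array(P)-m["eye"]);return np.array([f*c[0]/c[2]+m["cx"],f*c[1]/c[2]+m["cy"]])
def terra(im):
    h=cv2.cvtColor(im,cv2.COLOR_RGB2HSV)
    return ((h[...,0]<13)&(h[...,1]>120)&(h[...,2]>60)).astype(np.uint8),h
E
python3 - <<'E'
from h import *
np.set_printoptions(precision=4,suppress=True)
for n,wins in(("top",((185,175,240,240),(300,160,330,185))),("side",((265,195,325,265),(245,125,270,170)))):
    im=np.load(n+".npy");m,h=terra(im)
    for x0,y0,x1,y1 in wins:
        k,l,st,c=cv2.connectedComponentsWithStats(m[y0:y1,x0:x1])
        for i in range(1,k):
            if st[i,4]<15:continue
            q=np.argwhere(l==i)[:,::-1]+[x0,y0];V=h[q[:,1],q[:,0],2]
            r=cv2.minAreaRect(q.astype(np.float32))
            print(n,st[i,4],"V",np.percentile(V,[5,25,50,75,95]),"bbox",q.min(0),q.max(0));print(cv2.boxPoints(r))
            thr=(V.min()*1.0+V.max())/2
            qb=q[V>thr].astype(np.float32)
            print(" bright",thr,len(qb),cv2.boxPoints(cv2.minAreaRect(qb)).tolist())
im=np.load("top.npy")
h=cv2.cvtColor(im,cv2.COLOR_RGB2HSV)
# holder block & foot masks
for nm,w,lo,hi in(("holder",(185,175,240,240),(15,80,90),(28,255,255)),("foot",(275,110,340,200),(5,100,40),(16,255,140))):
    x0,y0,x1,y1=w
    m=cv2.inRange(h[y0:y1,x0:x1],lo,hi)
    q=(np.argwhere(m)[:,::-1]+[x0,y0]).astype(np.float32)
    r=cv2.minAreaRect(q);print(nm,len(q),r,cv2.boxPoints(r).tolist())
E
```

```text
top 124 V [ 77.    93.75 143.   145.   148.  ] bbox [200 184] [222 192]
[[198.8462 189.7692]
 [200.0769 183.6154]
 [222.5769 188.1154]
 [221.3462 194.2692]]
 bright 109.0 89 [[199.34616088867188, 187.26922607421875], [200.07693481445312, 183.61538696289062], [222.19232177734375, 188.0384521484375], [221.4615478515625, 191.69229125976562]]
top 123 V [ 76.2 122.5 143.  146.  149. ] bbox [192 208] [215 216]
[[191.5    212.5   ]
 [192.5769 207.1154]
 [215.8462 211.7692]
 [214.7692 217.1539]]
 bright 107.0 95 [[191.80770874023438, 210.96156311035156], [192.57693481445312, 207.1154022216797], [215.26922607421875, 211.6538543701172], [214.5, 215.50001525878906]]
top 311 V [ 64.   99.  110.  117.5 146. ] bbox [300 160] [325 184]
[[300. 160.]
 [325. 160.]
 [325. 184.]
 [300. 184.]]
 bright 105.5 205 [[300.0, 160.0], [325.0, 160.0], [325.0, 184.0], [300.0, 184.0]]
top 34 V [ 66.95 102.25 108.   112.   115.7 ] bbox [300 180] [312 184]
[[300. 184.]
 [300. 180.]
 [312. 180.]
 [312. 184.]]
 bright 91.0 31 [[300.0, 180.0], [310.0, 180.0], [310.0, 184.0], [300.0, 184.0]]
side 146 V [ 77.25  94.   10
[... 572 characters left out ...]
58 155]
[[253. 132.]
 [258. 132.]
 [258. 155.]
 [253. 155.]]
 bright 125.0 33 [[253.0, 132.0], [257.0, 132.0], [257.0, 146.0], [253.0, 146.0]]
holder 932 ((211.98678588867188, 205.3130340576172), (33.47669982910156, 43.26219940185547), 11.888657569885254) [[191.1512451171875, 223.03187561035156], [200.063720703125, 180.69764709472656], [232.82232666015625, 187.5941925048828], [223.90985107421875, 229.9284210205078]]
foot 1935 ((304.23736572265625, 157.29766845703125), (65.62195587158203, 39.98448181152344), 86.42366790771484) [[282.23736572265625, 125.79766845703125], [322.14398193359375, 123.30349731445312], [326.23736572265625, 188.79766845703125], [286.33074951171875, 191.29183959960938]]
```

Run:
```python
import cv2,numpy as np
s=np.load("side.npy")[:,:,::-1];t=np.load("top.npy")[:,:,::-1]
a=cv2.resize(s[120:165,200:300],(800,360),interpolation=cv2.INTER_NEAREST)
b=cv2.resize(t[180:240,190:240],(200,240),interpolation=cv2.INTER_NEAREST)
d=cv2.resize(t[110:210,290:330],(96,240),interpolation=cv2.INTER_NEAREST)
b=cv2.rotate(cv2.resize(t[105:215,295:330],(216,680),interpolation=cv2.INTER_NEAREST),cv2.ROTATE_90_CLOCKWISE)
b=cv2.copyMakeBorder(b,0,0,0,120,0)
cv2.imwrite("pics/crop2.png",np.vstack([a,b]))
```

```text
(no output)
```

View pics/crop2.png

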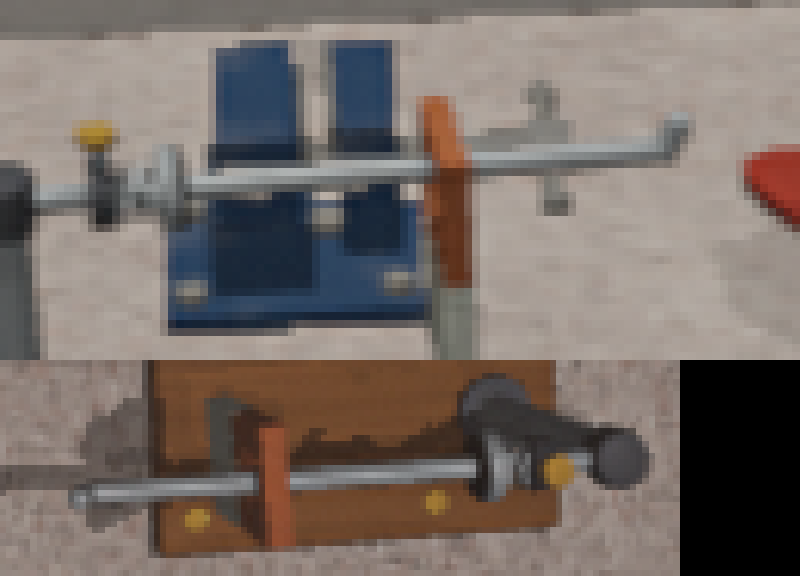

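Tip top is at side (285.2,134.2) / top (315.9,201.5). The rod runs in the top view from (312,136.8) to (316.2,195.1). The white tile's top edge is centred near top (315.2,170) and the collar face is at about row 137.

Run:
```python
from h import *
np.set_printoptions(precision=4,suppress=True)
print("tip tri",tri((285.2,134.2),(315.9,201.5)),"onz",onz("top",(315.9,201.5),.152))
a,b=onz("top",(312,136.8),.14),onz("top",(316.2,195.1),.14);d=a-b;print("rod",a,b,np.degrees(np.arctan2(d[1],d[0])))
print("rod side pts",[onz("side",p,.14) for p in((224.5,142.0),(281,138.3))])
c=[onz("top",p,.016) for p in((282.2,125.8),(322.1,123.3),(326.2,188.8),(286.3,191.3))];print("foot",np.array(c),np.mean(c,0))
t=np.array([onz("top",p,.102) for p in((191.8,211),(192.6,207.1),(215.3,211.65),(214.5,215.5))]);print("blue top",t,t.mean(0)); e=(t[0]+t[1]-t[2]-t[3])/2;print("len",np.linalg.norm(e),"yaw",np.degrees(np.arctan2(-e[0],e[1])))
hc=[onz("top",p,.036) for p in((191.15,223.03),(200.06,180.7),(232.8,187.6),(223.9,229.9))];print("holder",np.array(hc),np.mean(hc,0))
t=np.array([onz("top",p,.102) for p in((199.3,187.3),(200.1,183.6),(222.2,188),(221.5,191.7))]);print("green",t.mean(0))
# side: blue tile top edge ends
print("blue tri",tri((306.5,207+4),(203.5,211.3)))
# white tile
print("white",onz("top",(315.2,170),.152), onz("side",(255.0,136.5),.152))
```

```text
tip tri (array([ 0.4856, -0.0256,  0.151 ]), np.float64(0.0004599414673192232)) onz [ 0.4852 -0.0254  0.152 ]
rod [ 0.6307 -0.0201  0.14  ] [ 0.5012 -0.0281  0.14  ] 3.568621822065467
rod side pts [array([ 0.6263, -0.0234,  0.14  ]), array([ 0.4955, -0.0272,  0.14  ])]
foot [[ 0.7036  0.0359  0.016 ]
 [ 0.7128 -0.0652  0.016 ]
 [ 0.5429 -0.0733  0.016 ]
 [ 0.5341  0.0243  0.016 ]] [ 0.6233 -0.0196  0.016 ]
blue top [[0.4662 0.2388 0.102 ]
 [0.4749 0.2375 0.102 ]
 [0.4661 0.1871 0.102 ]
 [0.4576 0.1885 0.102 ]] [0.4662 0.213  0.102 ]
len 0.051133926794305284 yaw -9.821273729614282
holder [[0.4476 0.2493 0.036 ]
 [0.5505 0.2338 0.036 ]
 [0.5356 0.1543 0.036 ]
 [0.4335 0.1715 0.036 ]] [0.4918 0.2022 0.036 ]
green [0.5198 0.1997 0.102 ]
blue tri (array([0.4663, 0.2121, 0.1079]), np.float64(0.0019470370301396319))
white [ 0.5527 -0.0245  0.152 ] [ 0.5557 -0.0203  0.152 ]
```

{"name": "jog_arm", "arguments": {"rows": [[[0,0,0,0.134],[0,0,0,0.134],[0,0,0,0.134],[-0.019,0.0403,0,0],[-0.019,0.0403,0,0],[-0.019,0.0403,0,0],[-0.019,0.0403,0,0],[-0.019,0.0403,0,0],[-0.019,0.0403,0,0],[-0.019,0.0403,0,0],[-0.019,0.0403,0,0],[-0.019,0.0403,0,0],[-0.019,0.0403,0,0],[-0.019,0.0403,0,0],[-0.019,0.0403,0,0],[-0.019,0.0403,0,0],[-0.019,0.0403,0,0],[0,0,0,0]]], "claw": 1}}

```text
time_s: 2.35
tcp_pos: [0.5021, -0.0972, 0.2916]
ee_rot: [[-0.985, 0.17, -0.001], [0.17, 0.985, 0.0], [0.001, 0.0, -1.0]]
wrist_force: [0.1, -0.5, -0.2]
gripper_width: 0.999
gripper_force: 0.0
```

{"name": "jog_arm", "arguments": {"rows": [[[0.011,0.0378,0.005,0],[0.011,0.0378,0.005,0],[0.011,0.0378,0.005,0],[0.011,0.0378,0.005,0],[0.011,0.0378,0.005,0],[0.011,0.0378,0.005,0],[0.011,0.0378,0.01,0],[0.011,0.0378,0.02,0],[0,0,0,0],[0,0,0,0]]]}}

```text
time_s: 3.6
tcp_pos: [0.4666, 0.213, 0.2323]
ee_rot: [[-0.985, 0.174, -0.0], [0.174, 0.985, -0.001], [0.0, -0.001, -1.0]]
wrist_force: [-0.2, 0.4, 0.7]
gripper_width: 1.004
gripper_force: 0.0
```

```bash
cat >> h.py <<'E'
def go(T,yaw):
    "tool-axis shift (after turn) and turn from the measured pose to world TCP T at yaw (deg)"
    from station import sense
    s=sense();p=s["tcp_pos"];R=s["ee_rot"];th=np.degrees(np.arctan2(-R[0,1],R[1,1]))
    c,q=np.cos(np.radians(yaw)),np.sin(np.radians(yaw));d=np.array(T)-p
    print("t",s["time_s"],"tcp",p,"yaw",th,"F",s["wrist_force"],"g",s["gripper_width"],s["gripper_force"])
    print("shift mm",1e3*np.array([-(c*d[0]+q*d[1]),-q*d[0]+c*d[1],-d[2]]),"turn",-np.radians(yaw-th))
np.set_printoptions(precision=4,suppress=True)
E
python3 - <<'E'
from h import *
from station import *
go((.4662,.213,.133),-10)
for n in("side","top"):
    im=capture(n);np.save(n+"1.npy",im)
a=np.load("side1.npy")[160:270,230:380];b=np.load("top1.npy")[150:260,150:270]
cv2.imwrite("pics/c3.png",np.hstack([cv2.resize(a,(436,320)),cv2.resize(b,(349,320))])[:,:,::-1])
E
```

```text
t 3.6 tcp [0.4666 0.213  0.2323] yaw -9.998765808066594 F [-0.1684  0.3972  0.6605] g 1.0035377899323583 0.0
shift mm [ 0.3934 -0.0923 99.2503] turn 2.1540712839493427e-05
```

View pics/c3.png

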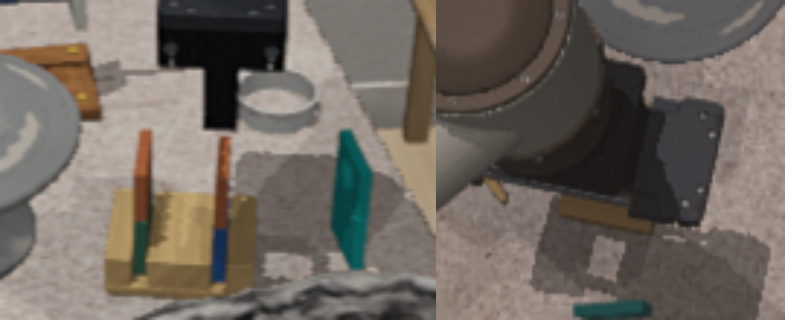

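The finger is centred over the blue tile: finger at crop (220,100), tile at (222,150). I'll descend and grip.

{"name": "jog_arm", "arguments": {"rows": [[[0,0,0.025,0],[0,0,0.025,0],[0,0,0.02,0],[0,0,0.015,0],[0,0,0.01,0],[0,0,0.004,0],[0,0,0,0],[0,0,0,0]]]}}

```text
time_s: 4.7
tcp_pos: [0.467, 0.2141, 0.1338]
ee_rot: [[-0.985, 0.173, 0.001], [0.173, 0.985, 0.001], [-0.001, 0.001, -1.0]]
wrist_force: [-0.2, -0.1, 0.0]
gripper_width: 1.002
gripper_force: 0.0
```

{"name": "jog_arm", "arguments": {"rows": [[[0,0,0,0],[0,0,0,0],[0,0,0,0],[0,0,0,0],[0,0,0,0],[0,0,0,0],[0,0,0,0],[0,0,0,0]]], "claw": 0}}

```text
time_s: 5.7
tcp_pos: [0.4667, 0.2139, 0.1333]
ee_rot: [[-0.985, 0.173, 0.0], [0.173, 0.985, 0.0], [-0.0, 0.0, -1.0]]
wrist_force: [0.3, -0.1, -0.0]
gripper_width: 0.596
gripper_force: 30.0
```

{"name": "jog_arm", "arguments": {"rows": [[[0,0,-0.003,0],[0,0,-0.008,0],[0,0,-0.012,0],[0,0,-0.016,0],[0,0,-0.016,0],[0,0,-0.016,0],[0,0,-0.006,0],[0,0,0,-0.117],[0,0,0,-0.117],[0.005,-0.02,0,0],[0.006,-0.04,0,0],[0.006,-0.045,0,0],[0.006,-0.045,0,0],[0.006,-0.045,0,0],[0.006,-0.03,0,0],[0.001,-0.017,0,0],[0,0,0,0],[0,0,0,0]]]}}

```text
time_s: 7.95
tcp_pos: [0.4448, -0.0301, 0.2103]
ee_rot: [[-0.998, -0.059, -0.0], [-0.059, 0.998, 0.0], [0.0, 0.0, -1.0]]
wrist_force: [0.3, -0.1, -1.6]
gripper_width: 0.594
gripper_force: 30.0
```

Run:
```python
from h import *
from station import *
go((.445,-.030,.1953),3.4)
for n in("side","top"):
    im=capture(n);np.save(n+"2.npy",im)
a=np.load("side2.npy")[110:180,195:315];b=np.load("top2.npy")[100:240,260:370]
cv2.imwrite("pics/c4.png",np.hstack([cv2.resize(a,(549,320),interpolation=2),cv2.resize(b,(251,320))])[:,:,::-1])
p=sense()["tcp_pos"];print("hole proj",proj("side",p-[0,0,.0513]),proj("side",[.4855,-.0265,.152]))
```

```text
t 7.95 tcp [ 0.4448 -0.0301  0.2103] yaw 3.364492918502378 F [ 0.3259 -0.0979 -1.6323] g 0.5941431949187536 29.998649451881647
shift mm [-0.1589  0.0634 14.9725] turn -0.000619715479907462
hole proj [302.6643 129.453 ] [285.3229 133.654 ]
```

View pics/c4.png

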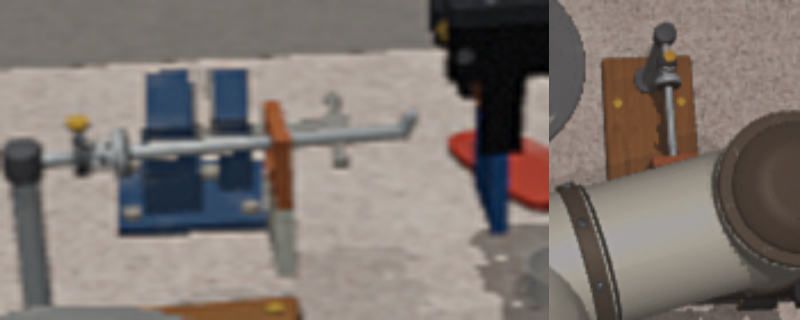

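The tile is held plumb in front of the tip, which is at crop (408,118). I'll lower it and thread it over the tip slowly.

{"name": "jog_arm", "arguments": {"rows": [[[0,0,0.008,0],[0,0,0.007,0],[0,0,0,0],[-0.01,0,0,0],[-0.01,0,0,0],[-0.008,0,0,0],[-0.004,0,0,0],[-0.003,0,0,0],[-0.003,0,0,0],[-0.003,0,0,0],[0,0,0,0]]]}}

```text
time_s: 9.43
tcp_pos: [0.4863, -0.0274, 0.1953]
ee_rot: [[-0.998, -0.06, 0.0], [-0.06, 0.998, 0.0], [-0.0, 0.0, -1.0]]
wrist_force: [0.2, -0.2, -0.8]
gripper_width: 0.597
gripper_force: 30.0
```

Run:
```python
from h import *
from station import *
go((.504,-.0265,.1953),3.4)
a=capture("side")[110:180,195:315]
cv2.imwrite("pics/c5.png",cv2.resize(a,(720,420),interpolation=2)[:,:,::-1])
```

```text
t 9.425 tcp [ 0.4863 -0.0274  0.1953] yaw 3.4261883566141313 F [ 0.2418 -0.1572 -0.8311] g 0.5965332395319403 29.998500226065516
shift mm [-17.7408  -0.1179  -0.0281] turn 0.0004570730486030277
```

View pics/c5.png

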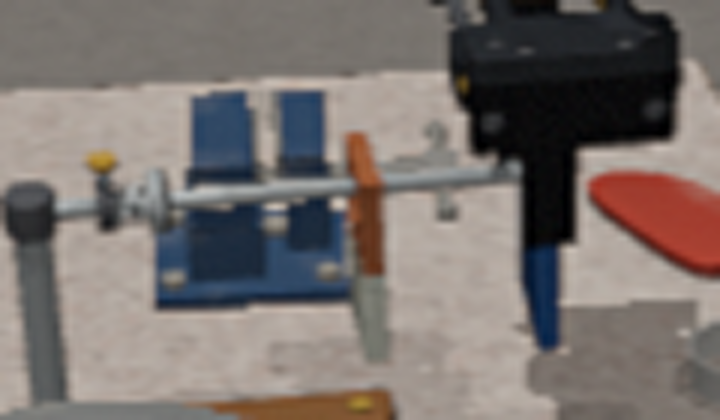

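The tip now enters the hole with no contact force. I'll continue past it, lower to 136 mm, and approach the white tile.

{"name": "jog_arm", "arguments": {"rows": [[[-0.003,0,0,0],[-0.003,0,0,0],[-0.003,0,0,0],[-0.004,0,0,0],[-0.004,0,0,0],[-0.003,0,0,0],[0,0,0,0]]]}}

```text
time_s: 10.35
tcp_pos: [0.5063, -0.0263, 0.1952]
ee_rot: [[-0.998, -0.06, -0.0], [-0.06, 0.998, -0.0], [0.0, -0.0, -1.0]]
wrist_force: [-1.0, -0.3, -1.1]
gripper_width: 0.592
gripper_force: 30.0
```

{"name": "jog_arm", "arguments": {"rows": [[[0,0,0.003,0],[0,0,0.003,0],[0,0,0.002,0],[-0.005,0,0,0],[-0.007,0,0,0],[-0.007,0,0,0],[-0.007,0,0,0],[-0.004,0,0,0],[0,0,0,0]]]}}

```text
time_s: 11.48
tcp_pos: [0.5363, -0.0245, 0.1871]
ee_rot: [[-0.998, -0.06, -0.0], [-0.06, 0.998, -0.0], [0.0, -0.0, -1.0]]
wrist_force: [0.0, 0.2, -0.9]
gripper_width: 0.589
gripper_force: 30.0
```

Run:
```python
from h import *
from station import *
go((.60,-.0205,.187),3.4)
a=capture("side")[110:180,195:315];b=capture("top")[100:240,260:370]
cv2.imwrite("pics/c6.png",np.hstack([cv2.resize(a,(549,320),interpolation=2),cv2.resize(b,(251,320))])[:,:,::-1])
for dx in(0,.02,.03,.04):print(onz("side",(221.5,140.5),.140),onz("top",(312,136.8),.14)) if dx==0 else 0
```

```text
t 11.475 tcp [ 0.5363 -0.0245  0.1871] yaw 3.418769721800235 F [ 0.0236  0.1695 -0.8703] g 0.5893079872501669 29.998533613979816
shift mm [-63.8517   0.1959   0.1081] turn 0.00032759344509745726
[ 0.6332 -0.0312  0.14  ] [ 0.6307 -0.0201  0.14  ]
```

View pics/c6.png

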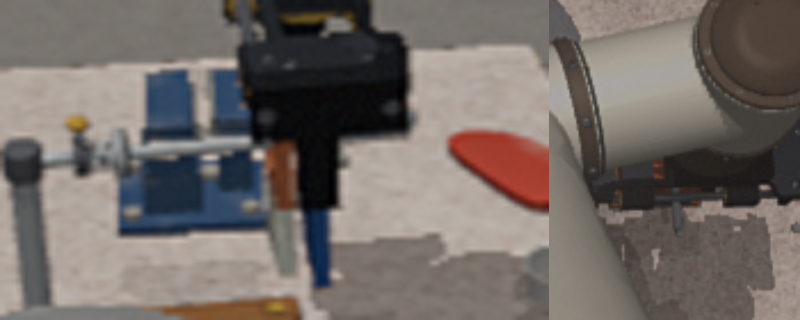

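Threaded, with blue just in front of white. From the images the collar face is at x ≈ 0.625, so contact is expected with blue at about 0.611. I'll approach, then creep.

{"name": "jog_arm", "arguments": {"rows": [[[-0.003,0,0,0],[-0.003,0,0,0],[-0.003,0,0,0],[-0.004,0,0,0],[-0.004,0,0,0],[-0.004,0,0,0],[-0.004,0,0,0],[-0.004,0,0,0],[-0.004,0,0,0],[-0.004,0,0,0],[-0.004,0,0,0],[-0.004,0,0,0],[-0.003,0,0,0],[-0.002,0,0,0],[-0.002,0,0,0],[0,0,0,0],[0,0,0,0]]]}}

```text
time_s: 13.7
tcp_pos: [0.5881, -0.0213, 0.1873]
ee_rot: [[-0.998, -0.06, 0.0], [-0.06, 0.998, 0.0], [-0.001, 0.0, -1.0]]
wrist_force: [-0.2, 0.5, -0.1]
gripper_width: 0.593
gripper_force: 30.0
```

Run:
```python
from h import *
from station import *
go((.60,-.0205,.187),3.4)
a=capture("side")[115:180,195:275];
cv2.imwrite("pics/c7.png",cv2.resize(a,(640,520),interpolation=2)[:,:,::-1])
```

```text
t 13.7 tcp [ 0.5881 -0.0213  0.1873] yaw 3.42997167216671 F [-0.2262  0.5036 -0.0799] g 0.5934602173734781 29.998608827590942
shift mm [-11.9336   0.1015   0.3157] turn 0.000523104361637433
```

View pics/c7.png

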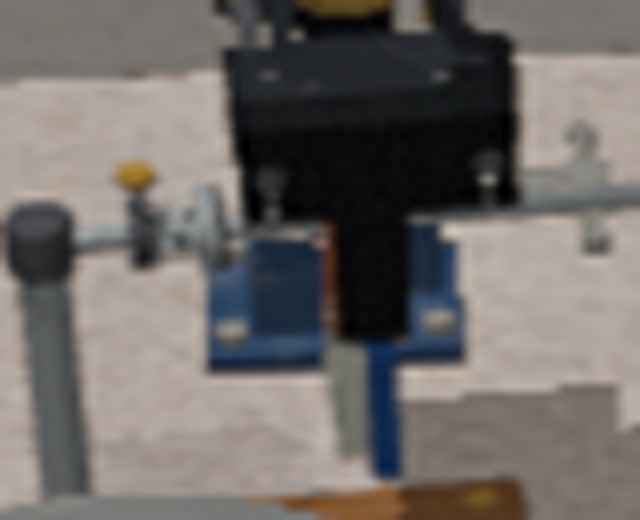

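White is just ahead of blue; about 25–30 mm remain to the collar (crop x 222 vs white's back at 327).

{"name": "jog_arm", "arguments": {"rows": [[[-0.002,0,0,0],[-0.002,0,0,0],[-0.002,0,0,0],[-0.002,0,0,0],[-0.002,0,0,0],[-0.002,0,0,0],[-0.001,0,0,0],[-0.001,0,0,0],[0,0,0,0],[0,0,0,0]]]}}

```text
time_s: 15.0
tcp_pos: [0.602, -0.0205, 0.1873]
ee_rot: [[-0.998, -0.06, 0.0], [-0.06, 0.998, 0.0], [-0.0, 0.0, -1.0]]
wrist_force: [-0.8, -0.3, -1.5]
gripper_width: 0.593
gripper_force: 30.0
```

{"name": "jog_arm", "arguments": {"rows": [[[-0.001,0,0,0],[-0.001,0,0,0],[-0.001,0,0,0],[0,0,0,0],[0,0,0,0]]]}}

```text
time_s: 15.62
tcp_pos: [0.605, -0.0203, 0.1873]
ee_rot: [[-0.998, -0.06, 0.0], [-0.06, 0.998, 0.0], [-0.0, 0.0, -1.0]]
wrist_force: [-0.8, 0.5, -0.7]
gripper_width: 0.593
gripper_force: 30.0
```

{"name": "jog_arm", "arguments": {"rows": [[[-0.001,0,0,0],[-0.001,0,0,0],[0,0,0,0],[0,0,0,0]]]}}

```text
time_s: 16.12
tcp_pos: [0.607, -0.0202, 0.1873]
ee_rot: [[-0.998, -0.06, 0.0], [-0.06, 0.998, 0.0], [-0.0, 0.0, -1.0]]
wrist_force: [0.2, -0.3, -1.4]
gripper_width: 0.594
gripper_force: 30.0
```

{"name": "jog_arm", "arguments": {"rows": [[[-0.001,0,0,0],[-0.0005,0,0,0],[0,0,0,0],[0,0,0,0]]]}}

```text
time_s: 16.62
tcp_pos: [0.6084, -0.0201, 0.1872]
ee_rot: [[-0.998, -0.06, 0.0], [-0.06, 0.998, -0.0], [-0.0, -0.0, -1.0]]
wrist_force: [-0.4, 0.0, -1.5]
gripper_width: 0.591
gripper_force: 30.0
```

{"name": "jog_arm", "arguments": {"rows": [[[-0.001,0,0,0],[-0.0005,0,0,0],[0,0,0,0],[0,0,0,0]]]}}

```text
time_s: 17.12
tcp_pos: [0.61, -0.02, 0.1873]
ee_rot: [[-0.998, -0.06, 0.0], [-0.06, 0.998, -0.0], [-0.0, -0.0, -1.0]]
wrist_force: [-0.5, 0.8, -1.4]
gripper_width: 0.592
gripper_force: 30.0
```

{"name": "jog_arm", "arguments": {"rows": [[[-0.001,0,0,0],[-0.0005,0,0,0],[0,0,0,0],[0,0,0,0]]]}}

```text
time_s: 17.62
tcp_pos: [0.6115, -0.0199, 0.1872]
ee_rot: [[-0.998, -0.06, 0.0], [-0.06, 0.998, 0.0], [-0.0, 0.0, -1.0]]
wrist_force: [-0.4, -0.5, -0.6]
gripper_width: 0.598
gripper_force: 30.0
```

{"name": "jog_arm", "arguments": {"rows": [[[-0.001,0,0,0],[-0.0005,0,0,0],[0,0,0,0],[0,0,0,0]]]}}

```text
time_s: 18.12
tcp_pos: [0.613, -0.0199, 0.1873]
ee_rot: [[-0.998, -0.06, 0.0], [-0.06, 0.998, 0.0], [-0.0, 0.0, -1.0]]
wrist_force: [-0.5, 0.6, 0.0]
gripper_width: 0.595
gripper_force: 30.0
```

{"name": "jog_arm", "arguments": {"rows": [[[-0.001,0,0,0],[-0.0005,0,0,0],[0,0,0,0],[0,0,0,0]]]}}

```text
time_s: 18.62
tcp_pos: [0.6145, -0.0198, 0.1873]
ee_rot: [[-0.998, -0.06, 0.0], [-0.06, 0.998, 0.0], [-0.0, 0.0, -1.0]]
wrist_force: [-0.2, 0.1, -1.2]
gripper_width: 0.595
gripper_force: 30.0
```

{"name": "jog_arm", "arguments": {"rows": [[[-0.001,0,0,0],[-0.0005,0,0,0],[0,0,0,0],[0,0,0,0]]]}}

```text
time_s: 19.12
tcp_pos: [0.6158, -0.0197, 0.1872]
ee_rot: [[-0.998, -0.06, -0.0], [-0.06, 0.998, -0.0], [0.0, -0.0, -1.0]]
wrist_force: [-1.9, -0.6, -0.1]
gripper_width: 0.591
gripper_force: 30.0
```

{"name": "jog_arm", "arguments": {"rows": [[[-0.0005,0,0,0],[0,0,0,0],[0,0,0,0]]]}}

```text
time_s: 19.5
tcp_pos: [0.6161, -0.0197, 0.1872]
ee_rot: [[-0.998, -0.06, -0.001], [-0.06, 0.998, -0.0], [0.001, 0.0, -1.0]]
wrist_force: [-3.8, -0.4, 0.2]
gripper_width: 0.593
gripper_force: 30.0
```

The collar pushes back clearly (Fx about −3.8 N, rising at the spring rate). I'll ease off, lower onto the rod and release.

{"name": "jog_arm", "arguments": {"rows": [[[0.0005,0,0,0],[0.0005,0,0,0],[0.0005,0,0,0],[0.0003,0,0,0],[0,0,0.001,0],[0,0,0.001,0],[0,0,0.001,0],[0,0,0,0],[0,0,0,0]]]}}

```text
time_s: 20.62
tcp_pos: [0.6146, -0.0198, 0.1843]
ee_rot: [[-0.998, -0.06, 0.0], [-0.06, 0.998, 0.0], [-0.0, 0.0, -1.0]]
wrist_force: [-0.2, -0.1, -1.1]
gripper_width: 0.596
gripper_force: 30.0
```

{"name": "jog_arm", "arguments": {"rows": [[[0,0,0.0005,0],[0,0,0,0],[0,0,0,0]]]}}

```text
time_s: 21.0
tcp_pos: [0.6146, -0.0198, 0.1838]
ee_rot: [[-0.998, -0.06, 0.0], [-0.06, 0.998, 0.0], [-0.0, 0.0, -1.0]]
wrist_force: [0.4, 0.3, -1.6]
gripper_width: 0.589
gripper_force: 30.0
```

{"name": "jog_arm", "arguments": {"rows": [[[0,0,0.0005,0],[0,0,0,0],[0,0,0,0]]]}}

```text
time_s: 21.38
tcp_pos: [0.6146, -0.0198, 0.1833]
ee_rot: [[-0.998, -0.06, 0.0], [-0.06, 0.998, 0.0], [-0.0, 0.0, -1.0]]
wrist_force: [-0.4, 0.1, -0.7]
gripper_width: 0.594
gripper_force: 30.0
```

{"name": "jog_arm", "arguments": {"rows": [[[0,0,0,0],[0,0,0,0],[0,0,0,0],[0,0,0,0],[0,0,0,0],[0,0,0,0],[0,0,0,0],[0,0,0,0]]], "claw": 0.85}}

```text
time_s: 22.38
tcp_pos: [0.6146, -0.0198, 0.1832]
ee_rot: [[-0.998, -0.06, -0.0], [-0.06, 0.998, -0.0], [0.0, -0.0, -1.0]]
wrist_force: [0.1, -0.0, -0.1]
gripper_width: 0.848
gripper_force: 0.0
```

{"name": "jog_arm", "arguments": {"rows": [[[0,0,-0.002,0],[0,0,-0.004,0],[0,0,-0.006,0],[0,0,-0.01,0],[0,0,-0.015,0],[0,0,-0.02,0],[0,0,-0.03,0],[0,0,-0.03,0],[0.04,0,-0.02,0],[0.05,0,0,0],[0.05,0,0,0],[0.05,0,0,0],[0,0,0,0]]]}}

```text
time_s: 24.0
tcp_pos: [0.422, -0.0317, 0.3218]
ee_rot: [[-0.998, -0.06, 0.002], [-0.06, 0.998, 0.001], [-0.002, 0.001, -1.0]]
wrist_force: [0.5, 0.4, 0.5]
gripper_width: 0.85
gripper_force: 0.0
```

Run:
```python
from h import *
from station import *
go((.5,-.0205,.3),3.4)
a=capture("side")[105:180,195:315];b=capture("top")[100:220,260:370]
cv2.imwrite("pics/c8.png",np.hstack([cv2.resize(a,(512,320),interpolation=2),cv2.resize(b,(288,320))])[:,:,::-1])
```

```text
t 24.0 tcp [ 0.422  -0.0317  0.3218] yaw 3.456888489794647 F [0.5061 0.3598 0.462 ] g 0.84983124335286 0.0
shift mm [-78.4954   6.5459  21.8086] turn 0.000992891453403781
```

View pics/c8.png

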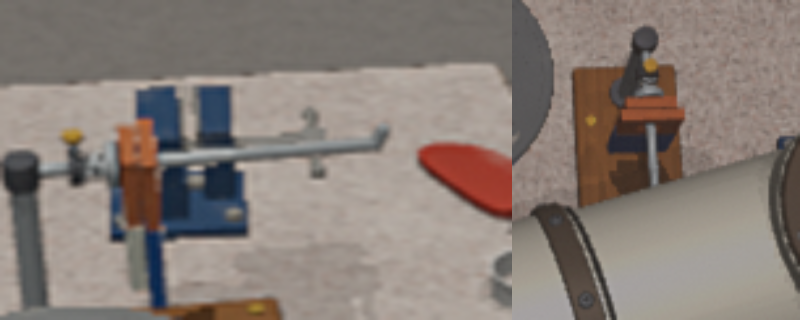

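The two tiles hang together against the collar, blue in front of white (side crop 140,170), and the arm is clear. I'll let them settle briefly, then hand in.

{"name": "jog_arm", "arguments": {"rows": [[[0,0,0,0],[0,0,0,0],[0,0,0,0],[0,0,0,0]]]}}

```text
time_s: 24.6
tcp_pos: [0.4252, -0.0311, 0.32]
ee_rot: [[-0.998, -0.06, -0.001], [-0.06, 0.998, -0.0], [0.001, -0.0, -1.0]]
wrist_force: [0.5, 0.2, 0.6]
gripper_width: 0.851
gripper_force: 0.0
```

```bash
python3 -c "
from station import *
print(finish_job())"
```

```text
the job is handed in; nothing more can be done
None
```

The blue tile hangs on the hook in front of the white one; I pushed both back until the collar pressed back at about 4 N, eased off, let go and handed the job in at about 25 s.

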